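# Index the drum lid and draw the long bar out through its window

### The job

Turn the swivel lid of the round drum by its upright post, counter-clockwise seen from above, past the middle click stop to the last one, so that its window stands over the near end of the long steel bar inside. Then grip the bar by that end, tilt it and draw it out diagonally through the window, which is much shorter than the bar, without wrenching it against the lid. Finish still holding the bar still in the gripper, clear of drum and lid, with its whole length at least 5 cm above the lid's top; the lid stays at that stop and the loose things round the drum stay where they are.

Things in the scene. Friction and masses are not known exactly. Their poses are not given: they have to be found in the camera images.
- drum: Grey round drum fixed to the worktop, 316 mm in diameter, 83 mm high with its lid (inner radius about 150 mm, floor 6 mm thick). Origin: centre of its underside; z up. The bar lies inside it along the drum's y axis, across the middle, its underside 40 mm above the worktop. It comes out on the drum's -y side.
- support_seat (a point): Middle of the seat of the inner of the two white notched supports that carry the bar, 40 mm above the worktop, at drum y = +20 mm; the other support is at y = -50 mm. Each is 34 mm wide along x and 10 mm along y, with a notch 20 mm wide between cheeks that end 50 mm above the worktop.
- lid (a joint): Angle (rad) of the flat swivel lid about the drum's axis, growing counter-clockwise seen from above. Radius 160 mm, underside 78 mm and top 83 mm above the worktop. Spring click stops at -1.047, 0, +1.047 (under 8 N at the post to pass, held only within 0.05 of a stop), end stops +-1.06. Starts at -0.75 to -0.2, off the stops; wanted at +1.047: window on the drum's -y side, post on its +y side.
- lid_post_top (a point): Centre of the top of the lid's upright black round post, 18 mm in diameter, 45 mm tall above the lid's top (flange 32 mm wide and 3 mm high at its foot), standing 110 mm from the drum's axis, on the other side of the axis from the window.
- window_centre (a point): Middle of the lid's window, on the lid's top, 85 mm from the drum's axis. The window is a sector of a ring: from 25 mm to 138 mm from the axis, 45 degrees to each side.
- bar: The long straight steel bar inside the drum, 230 mm long, 16 mm wide, 14 mm high, 0.1 to 0.2 kg, square ends. Origin: centre of its underside; y along the bar, parallel to the drum's y axis; z up.
- bar_near_end (a point): Centre of the end face of the bar at its -y end, the end that is gripped under the window (about 120 mm from the drum's axis).
- bar_far_end (a point): Centre of the end face of the bar at its +y end, which lies under the closed part of the lid.
- needle_tin: Bystander: small flat tin, 68x98x20 mm, lying beside the drum; leave alone.
- hone_stone: Bystander: dark stone on a wooden base, 56x170x29 mm, lying beside the drum; leave alone.
- tape_roll: Bystander: roll of tape, 103 mm in diameter, 25 mm high; leave alone.
- file: Bystander: flat file with a turned wooden handle, 265 mm long; leave alone.
- awl: Bystander: awl with a black moulded grip, 188 mm long; leave alone.

How it is judged:
By the outcome, as a careful person would: the job done as asked, in the order asked, and still so for the second after the job is handed in, while the arm keeps its last pose, push and grip.
It also fails if it takes over 48 s, if anything falls off the work surface, if the arm or the gripper's body presses on something with over 40 N, if the wrist force passes 120 N, or if a joint passes its speed limit or range.

### The arm

A 7-joint arm with a two-finger parallel gripper is mounted at the origin on the work surface; the furniture and walls round the work are solid. World frame = base frame: x ahead of the robot, y to its left, z up, the work surface at z = 0. Lengths are in m, angles in rad, forces in N, time in s.
With the tool pointing down it reaches from about 0.4 to 0.9 m from the base axis. Payload 5.5 kg.
Tool frame: the origin (TCP) lies on the centre line of the jaws, within the pads' length; the fingertips stand 14 mm ahead of it and the grasp point (between the pads) lies 5 mm behind it; z points along the fingers, y is the line along which they close (so a half turn about z gives the same grasp; the last joint's range is limited). The gripper opens to 92 mm and grips with 3 to 60 N. Pads are 19 mm wide; open, the fingers measure 130 mm over their backs; the gripper's body (75 mm by 190 mm) begins 47 mm behind the grasp point.
Start: joints at [1.584, 0.501, -0.427, 1.55, 0.221, 1.138, -0.21], TCP at [0.161, -0.63, 0.241] pointing down, gripper open.
Joint ranges: [-2.88, 2.88], [-0.31, 2.03], [-1.54, 1.56], [0.2, 2.42], [-1.41, 4.55], [0.19, 2.02], [-2.57, 2.57]. Speed limits (rad/s): [2.57, 2.57, 3.14, 3.14, 3.14, 3.14, 3.14].

### API

Orientations are given as [roll, pitch, yaw] about the fixed x, y, z axes, in that order (R = Rz(yaw) Ry(pitch) Rx(roll)).
In Python, from plant import status, imaging, env, finder gives the robot as it stands. The module is installed in compiled form; this text tells all that it offers.
- The arm moves only by the tool step_arm, never from a script. Its argument "increments" is a list of rows, each an object with "claw": the closure, from 0 (fully open) to 1 (shut); "xyz": the shift along the tool's x, y, z in cm, a list of three; "turn": the turn, a rotation vector about the tool's x, y, z in degrees, a list of three. In form: [{"claw": claw, "xyz": [tx, ty, tz], "turn": [rx, ry, rz]}, ...]. A call has 1 to 8 rows; each row is the pose to reach, as a shift and turn from the pose commanded when the call began, along the tool's axes at that moment; what a row does not reach only later rows make up. A row lasts 1/12 s, in which the tool goes at most 41.7 mm and 7.16 degrees, less where a joint would pass 70% of its speed; a pose out of reach is approached as far as the arm can. A call with a gripper value outside its range is refused whole. The fingers move at their own pace and stop on an object; the grip force is fixed at half the most. Time passes only in rows, so rows that repeat a pose let the fingers close. It gives the time, the measured TCP pose, the force, the opening and the grip force at its end, in the units of the state.
- status.sense(): the state, without advancing time (a new reading comes with each control period).
- imaging.read_camera(name): name is "scene" or "top" or "wrist"; returns a dict with "color" (420x560x3 uint8, red, green, blue), "K" (3x3 intrinsics, pixels), "camera_from_world" (4x4, takes a point from world to camera coordinates); the wrist camera has in their place "hand_eye" (4x4, takes a point from camera to tool coordinates, whose origin is the TCP and whose axes are the flange's). Camera axes: x right, y up, looking along -z (the intrinsics and any distortion apply to the point x, -y, -z); pixel columns grow to the right and rows downward; lengths in m; the calibration is good to about 2 mm. A picture is of the moment at which its call begins: read the wrist's pose just before it. There is no depth.
- env.sign_off(): hands the job in; it is judged then, once.
Trained networks look in the newest picture that a camera, given by its name, has taken for a name from the list of things; names that differ only in an ending like _2 or _b are one class to them, and where a whole thing is asked for, a point or a joint stands for the part that bears it (a point fixed in the world has none). Each returns a list of dicts, best first, with "confidence" (0 to 1); they miss things now and then, are a little off and sometimes report something else, mostly with a low value. They report only what shows in the picture. A call takes as long as a camera call.
- finder.outline_of(thing, camera): "region" (420x560 bool, what is visible of it) and "rect" ([centre column, centre row, width, height] in pixels, round what is visible of it).
The state is a dict: "clock": time; "qpos": joint angles; "qd": joint speeds; "effort": joint torques, N m; "eef_pos": TCP position; "tool_rot": TCP orientation; "wrist_force": force on the tool from outside, world axes, zero at the start; "moment": the same for the moment, N m; "finger_gap": finger opening in m; "grip_force": force on a finger pad.
Only numpy, scipy, OpenCV 4.12 (cv2) and the standard library are available. Lean on these libraries where they do the work, as an engineer would, in place of code of your own. Each camera call takes 0.05 s, during which the arm holds its last target. There are 200 camera calls.

## Working session

There is one attempt and no reset: what is moved stays moved. The work goes in short steps, Python scripts to look and compute and a tool call to move; the robot and the scene stay as the last step left them, time stands still between calls to the robot, and variables do not carry over. Pictures are saved under pics/ and viewed, at most 10 in all, crops included, and the job is handed in when it is done.

Besides the shell and the picture viewer there is one more tool, called after "Emit:" in YAML: its name, and indented under it one key for each argument. step_arm: Moves the arm, as the interface text tells. Its arguments: {"type":"object","properties":{"increments":{"type":"array"}},"required":["increments"]}

```bash
mkdir -p pics
cat > h.py <<'E'
import numpy as np, cv2
from plant import status, imaging, env, finder
from scipy.spatial.transform import Rotation as Ro
def cam(n):
    s=status.sense(); c=imaging.read_camera(n); K=np.array(c["K"])
    if n=="wrist":
        T=np.eye(4); T[:3,:3]=Ro.from_euler('xyz',s["tool_rot"]).as_matrix(); T[:3,3]=s["eef_pos"]
        M=np.linalg.inv(T@np.array(c["hand_eye"]))
    else: M=np.array(c["camera_from_world"])
    return c["color"],K,M
def proj(p,K,M):
    q=np.atleast_2d(p)@M[:3,:3].T+M[:3,3]; q=q*[1,-1,-1]; q=q@K.T; return q[:,:2]/q[:,2:]
def ray(u,K,M):
    d=np.linalg.inv(K)@np.array([u[0],u[1],1.]); d=d*[1,-1,-1]; R=M[:3,:3]; return -R.T@M[:3,3], R.T@d
def onz(u,z,K,M):
    o,d=ray(u,K,M); return o+d*(z-o[2])/d[2]
def save(im,f): cv2.imwrite('pics/'+f,im[:,:,::-1])
E
python3 - <<'E'
from h import *
s=status.sense(); print(s)
ims=[]
for n in ["scene","top"]:
    im,K,M=cam(n); c=imaging.read_camera(n); print(n,[k for k in c],K.tolist(),np.round(np.linalg.inv(M),3).tolist())
    save(im,n+'0.png')
    for t in ["drum","lid","lid_post_top","window_centre","bar","bar_near_end","support_seat","file","awl","hone_stone","tape_roll","needle_tin"]:
        r=finder.outline_of(t,n)
        if r: print(t,[(round(float(x["confidence"]),2),np.round(x["rect"]).tolist()) for x in r[:2]])
E
```

```text
{'clock': 0.0, 'qpos': array([ 1.58419067,  0.50182307, -0.42676578,  1.55147764,  0.22082244,
        1.13829521, -0.21031218]), 'qd': array([ 3.03621507e-04,  1.61089832e-04,  6.40501362e-04,  7.31412098e-05,
       -1.69524479e-03,  1.06194466e-03,  1.11279209e-03]), 'effort': array([ 4.10555249e-04, -5.66584468e+01, -5.81599742e+00, -2.79107505e+01,
       -6.86329440e-02,  3.09336791e-02,  1.90673495e-04]), 'eef_pos': array([ 0.16045537, -0.62917699,  0.23968013]), 'tool_rot': array([-3.13964828e+00, -2.57923758e-05,  2.49840931e-01]), 'wrist_force': array([ 0.28762505, -0.33252253, -0.07989696]), 'moment': array([0.00967681, 0.05428812, 0.02940121]), 'grip_force': 0.0, 'finger_gap': 0.09206018984970851}
scene ['color', 'K', 'camera_from_world'] [[545.8995103698894, 0.0, 274.8699206230534], [0.0, 545.8995103698894, 208.81289701627213], [0.0, 0.0, 1.0]] [[-0.304, 0.606, -0.735, -0.569], [-0.953, -0.187, 0.24, 0.353], [0.008, 0.773, 0.635, 1.033], [0.0, 0.0, 0.0, 1.0]]
drum [(0.94, [251.0, 227.0, 119.0, 100.0]), (0.41, [262.0, 223.0, 30.0, 8.0])]
lid [(0.86, [253.0, 215.0, 122.0, 
[... 532 characters left out ...]
'camera_from_world'] [[532.1144296072961, 0.0, 280.57630908849126], [0.0, 532.1144296072961, 215.16091246400418], [0.0, 0.0, 1.0]] [[-0.012, 0.998, -0.067, 0.399], [-1.0, -0.013, -0.017, -0.003], [-0.018, 0.066, 0.998, 1.709], [0.0, 0.0, 0.0, 1.0]]
drum [(0.58, [270.0, 216.0, 102.0, 116.0])]
lid [(0.76, [269.0, 205.0, 102.0, 98.0])]
lid_post_top [(0.94, [267.0, 209.0, 109.0, 104.0])]
support_seat [(0.91, [269.0, 216.0, 105.0, 117.0])]
file [(0.6, [367.0, 201.0, 20.0, 84.0])]
awl [(0.83, [367.0, 303.0, 33.0, 18.0])]
hone_stone [(0.6, [336.0, 133.0, 49.0, 27.0])]
tape_roll [(0.71, [391.0, 266.0, 35.0, 33.0]), (0.29, [267.0, 215.0, 102.0, 114.0])]
needle_tin [(0.58, [186.0, 223.0, 35.0, 22.0])]
```

View pics/scene0.png

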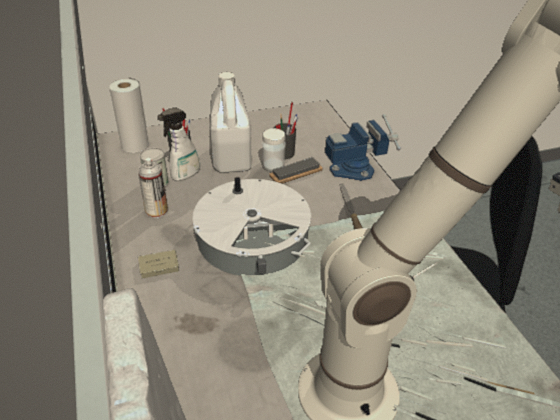

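View pics/top0.png

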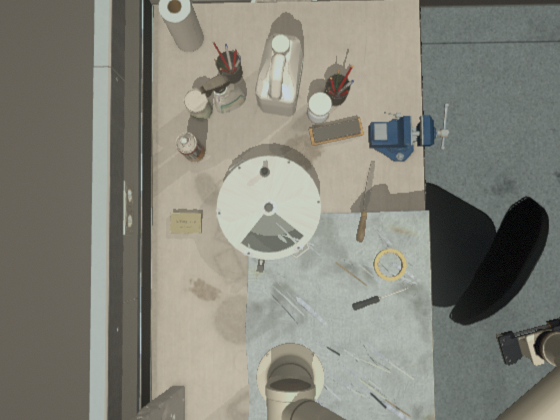

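Run:
```python
from h import *
im,K,M=cam("top"); a=cv2.resize(im[140:290,200:340],None,fx=4,fy=4,interpolation=cv2.INTER_CUBIC)
save(a,'top1.png')
# lid rim fit at z=.083 from lid outline
for t in ["lid","lid_post_top","drum"]:
  for r in finder.outline_of(t,"top")[:1]:
    m=r["region"].astype(np.uint8); c=max(cv2.findContours(m,0,1)[0],key=cv2.contourArea)
    h=cv2.convexHull(c)[:,0,:]; P=np.array([onz(u,.083,K,M)[:2] for u in h])
    A=np.c_[2*P,np.ones(len(P))]; x=np.linalg.lstsq(A,(P**2).sum(1),rcond=None)[0]; print(t,x[:2],np.sqrt(x[2]+x[0]**2+x[1]**2))
for u in [(268.5,207),(265,169),(270,237)]: print(onz(u,.083,K,M),onz(u,.128,K,M))
```

```text
lid [0.53170063 0.06092053] 0.15980155056650638
drum [0.5225063  0.06144614] 0.1666163060182735
[0.53297642 0.06074342 0.083     ] [0.52926685 0.05896856 0.128     ]
[0.65058903 0.07030004 0.083     ] [0.64362357 0.06826062 0.128     ]
[0.44097876 0.05712445 0.083     ] [0.43981598 0.05544978 0.128     ]
```

View pics/top1.png

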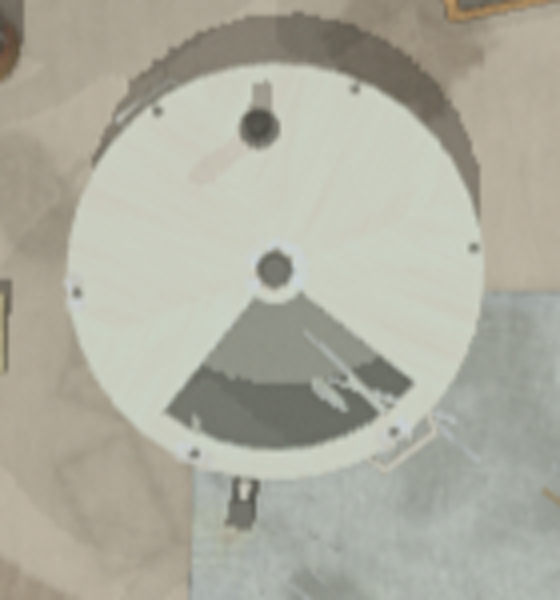

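Emit:
step_arm:
  increments:
    - {"claw":0.5,"xyz":[4,-2,-4],"turn":[0,0,0]}
    - {"claw":0.5,"xyz":[7,-4,-7],"turn":[0,0,0]}
    - {"claw":0.5,"xyz":[10,-7,-9],"turn":[0,0,0]}
    - {"claw":0.5,"xyz":[13,-10,-11],"turn":[0,0,0]}
    - {"claw":0.5,"xyz":[16,-13,-12],"turn":[0,0,0]}
    - {"claw":0.5,"xyz":[19,-16,-13],"turn":[0,0,0]}
    - {"claw":0.5,"xyz":[22,-19,-14],"turn":[0,0,0]}
    - {"claw":0.5,"xyz":[25,-22,-15],"turn":[0,0,0]}

```text
clock: 2.27
eef_pos: [0.3295, -0.3865, 0.3821]
tool_rot: [3.14, 0.0, 0.25]
wrist_force: [1.6, -0.0, 0.9]
finger_gap: 0.047
grip_force: 0.0
```

Emit:
step_arm:
  increments:
    - {"claw":0.5,"xyz":[2.6,-4,0],"turn":[0,0,0]}
    - {"claw":0.5,"xyz":[5,-8,0],"turn":[0,0,0]}
    - {"claw":0.5,"xyz":[7.5,-12,0],"turn":[0,0,0]}
    - {"claw":0.5,"xyz":[10,-16,0],"turn":[0,0,0]}
    - {"claw":0.5,"xyz":[12.5,-20,0],"turn":[0,0,0]}
    - {"claw":0.5,"xyz":[15,-24,0],"turn":[0,0,0]}
    - {"claw":0.5,"xyz":[17.5,-28,0],"turn":[0,0,0]}
    - {"claw":0.5,"xyz":[19,-31,0],"turn":[0,0,0]}

```text
clock: 2.93
eef_pos: [0.4285, -0.0681, 0.3816]
tool_rot: [3.14, -0.001, 0.25]
wrist_force: [1.7, 0.1, 0.5]
finger_gap: 0.0462
grip_force: 0.0
```

Run:
```python
from h import *
s=status.sense(); print(s["clock"],s["qpos"].round(2),s["eef_pos"].round(4),s["tool_rot"].round(3))
im,K,M=cam("wrist"); W=np.linalg.inv(M);print(np.round(W,3).tolist(),K.tolist())
save(im,'w0.png'); np.savez('w0.npz',im=im,K=K,M=M)
for t in ["bar","lid","lid_post_top"]:
    r=finder.outline_of(t,"wrist")
    if r: print(t,[(round(float(x["confidence"]),2),np.round(x["rect"]).tolist()) for x in r[:2]])
print(proj([[.5318,.061,.083],[.642,.069,.128],[.44,.057,.05]],K,M).round())
```

```text
2.9333 [ 1.05 -0.03 -0.92  1.85 -0.02  1.31 -1.18] [ 0.4285 -0.0681  0.3816] [ 3.14e+00 -1.00e-03  2.50e-01]
[[0.248, 0.931, 0.268, 0.501], [-0.969, 0.238, 0.07, -0.049], [0.001, -0.277, 0.961, 0.525], [0.0, 0.0, 0.0, 1.0]] [[372.5259102953526, 0.0, 277.2108516613419], [0.0, 372.5259102953526, 208.5899029634776], [0.0, 0.0, 1.0]]
bar [(0.41, [186.0, 96.0, 302.0, 193.0]), (0.26, [430.0, 239.0, 73.0, 44.0])]
lid [(0.6, [186.0, 96.0, 295.0, 190.0])]
lid_post_top [(0.7, [182.0, 95.0, 298.0, 186.0])]
[[186.  47.]
 [188. -90.]
 [182. 129.]]
```

View pics/w0.png

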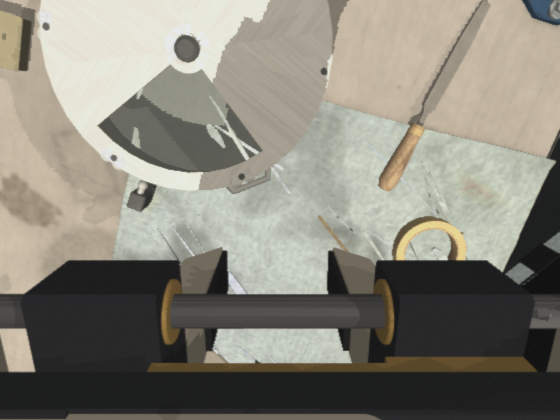

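Emit:
step_arm:
  increments:
    - {"claw":0.5,"xyz":[3,-1.5,1],"turn":[0,0,3]}
    - {"claw":0.5,"xyz":[6,-3,3],"turn":[0,0,6]}
    - {"claw":0.5,"xyz":[9,-4.5,5],"turn":[0,0,10]}
    - {"claw":0.5,"xyz":[12,-6,7],"turn":[0,0,10]}
    - {"claw":0.5,"xyz":[15,-7,9],"turn":[0,0,10]}
    - {"claw":0.5,"xyz":[18,-8,11],"turn":[0,0,10]}
    - {"claw":0.5,"xyz":[19,-8,13],"turn":[0,0,10]}
    - {"claw":0.5,"xyz":[19,-8,13],"turn":[0,0,10]}

```text
clock: 3.8
eef_pos: [0.5921, 0.0531, 0.2456]
tool_rot: [-3.14, 0.007, 0.075]
wrist_force: [-0.9, -0.8, 0.1]
finger_gap: 0.0458
grip_force: 0.0
```

Run:
```python
from h import *
s=status.sense(); print(s["clock"],s["qpos"].round(2),s["eef_pos"].round(4),s["tool_rot"].round(3))
im,K,M=cam("wrist")
save(im,'w1.png'); np.savez('w1.npz',im=im,K=K,M=M)
print(proj([[.5318,.061,.083],[.6415,.069,.128]],K,M).round())
```

```text
3.8 [ 0.53  0.52 -0.91  1.67  0.44  1.17 -1.99] [0.5921 0.0531 0.2456] [-3.14   0.007  0.075]
[[264. 257.]
 [260. 137.]]
```

View pics/w1.png

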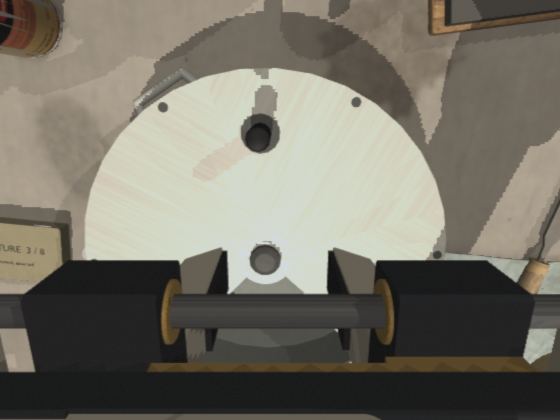

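Emit:
step_arm:
  increments:
    - {"claw":0.5,"xyz":[3,-0.7,2],"turn":[0,0,0]}
    - {"claw":0.5,"xyz":[5,-1.2,4],"turn":[0,0,0]}
    - {"claw":0.5,"xyz":[5,-1.2,6.5],"turn":[0,0,0]}
    - {"claw":0.5,"xyz":[5,-1.2,6.5],"turn":[0,0,0]}
    - {"claw":0.5,"xyz":[5,-1.2,6.5],"turn":[0,0,0]}

```text
clock: 4.27
eef_pos: [0.6405, 0.0678, 0.1859]
tool_rot: [3.14, 0.003, 0.073]
wrist_force: [-0.5, -0.3, 1.0]
finger_gap: 0.046
grip_force: 0.0
```

Run:
```python
from h import *
s=status.sense(); print(s["clock"],s["qpos"].round(2),s["eef_pos"].round(4),s["tool_rot"].round(3))
T=Ro.from_euler('xyz',s["tool_rot"]).as_matrix()
print((T.T@(np.array([.6415,.069,.113])-s["eef_pos"])*100).round(2))
```

```text
4.2667 [ 0.43  0.66 -0.84  1.6   0.53  1.12 -2.05] [0.6405 0.0678 0.1859] [3.14e+00 3.00e-03 7.30e-02]
[ 0.13 -0.12  7.29]
```

Emit:
step_arm:
  increments:
    - {"claw":0.5,"xyz":[0.1,-0.1,3],"turn":[0,0,0]}
    - {"claw":0.5,"xyz":[0.1,-0.1,5.5],"turn":[0,0,0]}
    - {"claw":0.5,"xyz":[0.1,-0.1,7.2],"turn":[0,0,0]}
    - {"claw":0.76,"xyz":[0.1,-0.1,7.2],"turn":[0,0,0]}
    - {"claw":0.76,"xyz":[0.1,-0.1,7.2],"turn":[0,0,0]}
    - {"claw":0.76,"xyz":[0.1,-0.1,7.2],"turn":[0,0,0]}

```text
clock: 4.77
eef_pos: [0.6438, 0.0708, 0.1171]
tool_rot: [3.141, -0.004, 0.074]
wrist_force: [1.3, -0.2, 0.7]
finger_gap: 0.0301
grip_force: 0.0
```

Emit:
step_arm:
  increments:
    - {"claw":0.76,"xyz":[-0.04,-0.96,0],"turn":[0,0,-5]}
    - {"claw":0.76,"xyz":[-0.17,-1.91,0],"turn":[0,0,-10]}
    - {"claw":0.76,"xyz":[-0.37,-2.85,0],"turn":[0,0,-15]}
    - {"claw":0.76,"xyz":[-0.66,-3.76,0],"turn":[0,0,-20]}
    - {"claw":0.76,"xyz":[-1.03,-4.65,0],"turn":[0,0,-25]}
    - {"claw":0.76,"xyz":[-1.47,-5.5,0],"turn":[0,0,-30]}
    - {"claw":0.76,"xyz":[-1.99,-6.31,0],"turn":[0,0,-35]}
    - {"claw":0.76,"xyz":[-2.57,-7.07,0],"turn":[0,0,-40]}

```text
clock: 5.43
eef_pos: [0.6133, 0.1391, 0.117]
tool_rot: [3.138, -0.002, 0.776]
wrist_force: [1.1, -1.4, 0.1]
finger_gap: 0.0218
grip_force: 0.9
```

```bash
cat > chk.py <<'E'
from h import *
s=status.sense(); print(s["clock"],s["qpos"].round(2),s["eef_pos"].round(4),s["tool_rot"].round(3),s["wrist_force"].round(1),s["finger_gap"],s["grip_force"])
d=s["eef_pos"][:2]-[.5318,.061]; print("r,ang,yaw deg",np.hypot(*d).round(4),np.degrees(np.arctan2(d[1],d[0])).round(1),np.degrees(s["tool_rot"][2]).round(1))
E
python3 chk.py
```

```text
5.4333 [ 0.38  0.78 -0.95  1.69  0.72  1.05 -1.6 ] [0.6133 0.1391 0.117 ] [ 3.138e+00 -2.000e-03  7.760e-01] [ 1.1 -1.4  0.1] 0.02177050500643678 0.9179953671991825
r,ang,yaw deg 0.1129 43.8 44.5
```

Emit:
step_arm:
  increments:
    - {"claw":0.76,"xyz":[-0.1,-0.96,0],"turn":[0,0,-5]}
    - {"claw":0.76,"xyz":[-0.27,-1.91,0],"turn":[0,0,-10]}
    - {"claw":0.76,"xyz":[-0.5,-2.85,0],"turn":[0,0,-15]}
    - {"claw":0.76,"xyz":[-0.8,-3.76,0],"turn":[0,0,-20]}
    - {"claw":0.76,"xyz":[-1.2,-4.65,0],"turn":[0,0,-25]}
    - {"claw":0.76,"xyz":[-1.65,-5.5,0],"turn":[0,0,-30]}

```text
clock: 5.93
eef_pos: [0.5637, 0.1682, 0.1173]
tool_rot: [3.136, -0.003, 1.3]
wrist_force: [1.9, 1.5, -0.4]
finger_gap: 0.022
grip_force: 1.1
```

```bash
python3 chk.py
python3 - <<'E'
from h import *
ims=[]
for n,b in [("top",(150,280,200,340)),("scene",(165,285,180,320)),("wrist",None)]:
    im,K,M=cam(n)
    if b: ims.append(cv2.resize(im[b[0]:b[1],b[2]:b[3]],(400,int(400*(b[1]-b[0])/(b[3]-b[2]))),interpolation=2)[:300])
    else: ims.append(cv2.resize(im,(400,300)))
o=np.zeros((600,800,3),np.uint8)
o[:ims[0].shape[0],:400]=ims[0]; o[:ims[1].shape[0],400:]=ims[1]; o[300:,:400]=ims[2]
save(o,'m2.png')
E
```

```text
5.9333 [ 0.42  0.78 -1.07  1.8   0.8   1.06 -1.23] [0.5637 0.1682 0.1173] [ 3.136e+00 -3.000e-03  1.300e+00] [ 1.9  1.5 -0.4] 0.02196590712321688 1.088838391005993
r,ang,yaw deg 0.1118 73.4 74.5
```

View pics/m2.png

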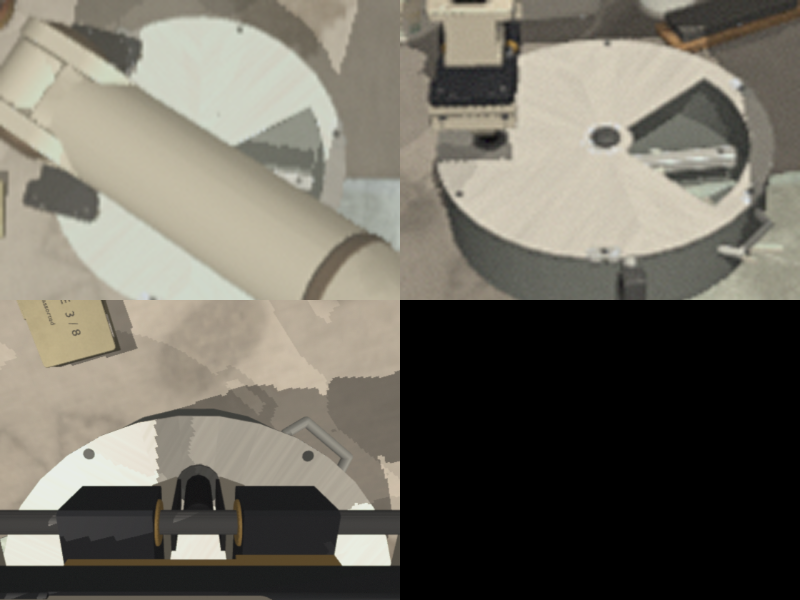

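Run:
```python
from h import *
im,K,M=cam("scene"); np.savez('s2.npz',im=im,K=K,M=M)
a=onz((297.9,218.6),.054,K,M);b=onz((264,220.3),.054,K,M);d=a-b
print(a,b,np.degrees(np.arctan2(d[1],d[0])))
for t in ["bar","bar_near_end"]:
  for r in finder.outline_of(t,"scene")[:2]:
    m=np.argwhere(r["region"])[:,::-1]; P=np.array([onz(u,.05,K,M)[:2] for u in m]); c=P.mean(0); w,v=np.linalg.eigh(np.cov((P-c).T)); e=v[:,1]; e=-e if e[1]>0 else e
    t_=(P-c)@e; print(t,r["confidence"],r["rect"],len(m),c,np.degrees(np.arctan2(e[1],e[0])),t_.min(),t_.max(),np.hypot(*(c-[.5318,.061])))
o=cv2.resize(im[195:245,240:320],None,fx=10,fy=10,interpolation=2); save(o,'s2.png')
```

```text
[ 0.50432663 -0.06500423  0.054     ] [0.52508654 0.02666696 0.054     ] -102.76001524328699
bar 0.64 [281.0, 222.2, 33.4, 10.9] 189 [ 0.5160104 -0.0228964] -98.98137988107041 -0.04683937079422447 0.039660323588889206 0.08536929770786295
bar_near_end 0.56 [279.9, 219.7, 33.5, 10.6] 213 [ 0.51704656 -0.01894427] -100.32517094493586 -0.048403527692067815 0.04433664471696665 0.08129422043209132
```

View pics/s2.png

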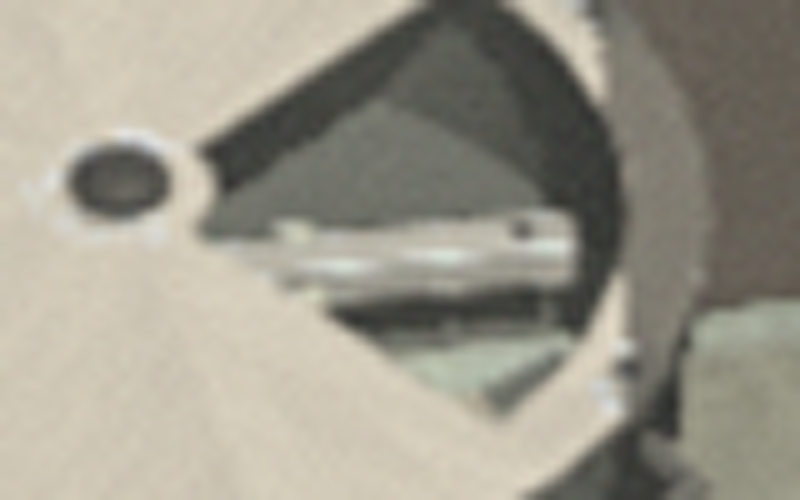

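Emit:
step_arm:
  increments:
    - {"claw":0.76,"xyz":[-0.01,-0.38,0],"turn":[0,0,-2]}
    - {"claw":0.76,"xyz":[-0.03,-0.77,0],"turn":[0,0,-4]}
    - {"claw":0.76,"xyz":[-0.03,-0.77,0],"turn":[0,0,-4]}

```text
clock: 6.48
eef_pos: [0.555, 0.1686, 0.1147]
tool_rot: [3.139, 0.0, 1.366]
wrist_force: [2.1, -1.2, 2.5]
finger_gap: 0.0221
grip_force: 1.3
```

```bash
python3 chk.py
```

```text
6.4833 [ 0.43  0.79 -1.09  1.82  0.81  1.06 -1.18] [0.555  0.1686 0.1147] [3.139 0.    1.366] [ 2.1 -1.2  2.5] 0.02208588412441022 1.3023106008768082
r,ang,yaw deg 0.1101 77.8 78.3
```

Emit:
step_arm:
  increments:
    - {"claw":0.76,"xyz":[0,-0.2,0],"turn":[0,0,-1]}
    - {"claw":0.76,"xyz":[-0.02,-0.4,0],"turn":[0,0,-2]}
    - {"claw":0.76,"xyz":[-0.02,-0.4,0],"turn":[0,0,-2]}

```text
clock: 6.73
eef_pos: [0.5503, 0.1697, 0.1144]
tool_rot: [3.141, -0.0, 1.4]
wrist_force: [1.0, 0.1, -0.1]
finger_gap: 0.0221
grip_force: 0.6
```

```bash
python3 chk.py
python3 - <<'E'
from h import *
im,K,M=cam("scene"); np.savez('s3.npz',im=im,K=K,M=M)
o=cv2.resize(im[180:260,185:320],None,fx=5.9,fy=5.9,interpolation=2); 
# predicted window edges at yaw=-12
for yaw,c in [(-12,(255,0,0))]:
  for a in (-45,45):
    t=np.radians(-90+yaw+a); P=[[.5318+r*np.cos(t),.061+r*np.sin(t),.083] for r in (.025,.138)]
    q=((proj(P,K,M)-[185,180])*5.9).astype(int); cv2.line(o,tuple(map(int,q[0])),tuple(map(int,q[1])),c,1)
save(o,'s3.png')
E
```

```text
6.7333 [ 0.43  0.79 -1.1   1.83  0.81  1.06 -1.16] [0.5503 0.1697 0.1144] [ 3.141 -0.     1.4  ] [ 1.   0.1 -0.1] 0.022100233136142497 0.559113398194313
r,ang,yaw deg 0.1103 80.3 80.2
```

View pics/s3.png

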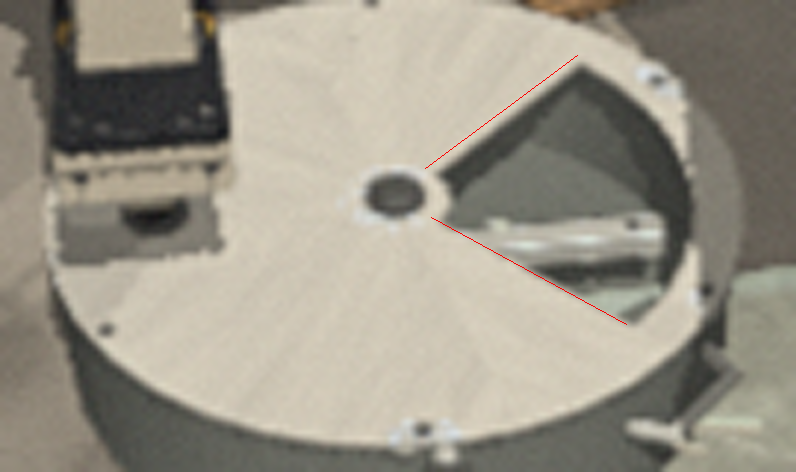

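Run:
```python
from h import *
z=np.load('s3.npz');K,M=z['K'],z['M']
f=lambda x,y,h: onz((185+x/5.9,180+y/5.9),h,K,M)[:2]
ang=lambda a,b: np.degrees(np.arctan2(*(b-a)[::-1]))
print("hub",f(398,194,.09))
for n,a,b,h in [("up",(437,172),(580,66),.083),("lo",(440,221),(625,322),.083),("barTopFar",(490,222),(655,212),.054),("barTopNear",(535,255),(660,238),.054)]:
    A,B=f(*a,h),f(*b,h); print(n,A,B,ang(A,B))
# circle fit of lid
im,K2,M2=z['im'],K,M
```

```text
hub [0.52341966 0.05950312]
up [0.54153367 0.03566417] [ 0.59858841 -0.05326736] -57.317471741280755
lo [0.50741002 0.04430766] [ 0.41761098 -0.0138947 ] -147.0511082744594
barTopFar [0.53266245 0.01265239] [ 0.51666656 -0.06383602] -101.81194050665556
barTopNear [ 5.03899291e-01 -3.09900187e-04] [ 0.49820143 -0.05979644] -95.47132528318778
```

Emit:
step_arm:
  increments:
    - {"claw":0.76,"xyz":[0,-0.2,0],"turn":[0,0,-1]}
    - {"claw":0.76,"xyz":[0,-0.2,0],"turn":[0,0,-1]}
    - {"claw":0.76,"xyz":[0,-0.2,0],"turn":[0,0,-1]}

```text
clock: 7.03
eef_pos: [0.547, 0.1705, 0.1139]
tool_rot: [-3.14, 0.0, 1.42]
wrist_force: [-0.1, -0.1, -0.3]
finger_gap: 0.0221
grip_force: 0.0
```

```bash
python3 chk.py
```

```text
7.0333 [ 0.44  0.79 -1.1   1.83  0.81  1.06 -1.14] [0.547  0.1705 0.1139] [-3.14  0.    1.42] [-0.1 -0.1 -0.3] 0.022110510626015635 0.0
r,ang,yaw deg 0.1105 82.1 81.3
```

Emit:
step_arm:
  increments:
    - {"claw":0.76,"xyz":[0,-0.15,0],"turn":[0,0,-0.8]}
    - {"claw":0.76,"xyz":[-0.01,-0.3,0],"turn":[0,0,-1.6]}
    - {"claw":0.76,"xyz":[-0.01,-0.3,0],"turn":[0,0,-1.6]}
    - {"claw":0.76,"xyz":[-0.01,-0.3,0],"turn":[0,0,-1.6]}

```text
clock: 7.37
eef_pos: [0.5448, 0.1706, 0.1141]
tool_rot: [-3.142, -0.0, 1.447]
wrist_force: [1.0, 0.7, 0.3]
finger_gap: 0.0219
grip_force: 0.2
```

```bash
python3 chk.py
```

```text
7.3667 [ 0.44  0.79 -1.11  1.84  0.82  1.06 -1.12] [0.5448 0.1706 0.1141] [-3.142 -0.     1.447] [1.  0.7 0.3] 0.021932538710141693 0.21478909067809582
r,ang,yaw deg 0.1104 83.2 82.9
```

Emit:
step_arm:
  increments:
    - {"claw":0.76,"xyz":[0,-0.15,0],"turn":[0,0,-0.8]}
    - {"claw":0.76,"xyz":[-0.01,-0.3,0],"turn":[0,0,-1.6]}
    - {"claw":0.76,"xyz":[-0.01,-0.3,0],"turn":[0,0,-1.6]}
    - {"claw":0.76,"xyz":[-0.01,-0.3,0],"turn":[0,0,-1.6]}

```text
clock: 7.7
eef_pos: [0.5434, 0.1706, 0.1142]
tool_rot: [3.139, -0.001, 1.475]
wrist_force: [5.4, -0.0, -3.5]
finger_gap: 0.022
grip_force: 2.8
```

```bash
python3 chk.py
```

```text
7.7 [ 0.44  0.79 -1.12  1.84  0.82  1.06 -1.1 ] [0.5434 0.1706 0.1142] [ 3.139e+00 -1.000e-03  1.475e+00] [ 5.4 -0.  -3.5] 0.021980759535308862 2.751038745045662
r,ang,yaw deg 0.1102 84.0 84.5
```

Emit:
step_arm:
  increments:
    - {"claw":0.74,"xyz":[0,0.3,0],"turn":[0,0,0]}
    - {"claw":0.5,"xyz":[0,0.3,0],"turn":[0,0,0]}
    - {"claw":0.5,"xyz":[0,0.3,0],"turn":[0,0,0]}
    - {"claw":0.5,"xyz":[0,0.3,-3],"turn":[0,0,0]}
    - {"claw":0.5,"xyz":[0,0.3,-6.5],"turn":[0,0,2]}
    - {"claw":0.5,"xyz":[-1.5,0,-10],"turn":[0,0,2]}
    - {"claw":0.5,"xyz":[-4,0,-13],"turn":[0,0,2]}
    - {"claw":0.5,"xyz":[-8,0,-13.5],"turn":[0,0,2]}

```text
clock: 8.37
eef_pos: [0.5353, 0.0967, 0.255]
tool_rot: [3.135, -0.005, 1.448]
wrist_force: [1.0, -0.5, 0.4]
finger_gap: 0.0458
grip_force: 0.0
```

Emit:
step_arm:
  increments:
    - {"claw":0.5,"xyz":[-4,-0.3,0],"turn":[0,0,0]}
    - {"claw":0.5,"xyz":[-8,-0.5,0],"turn":[0,0,0]}
    - {"claw":0.5,"xyz":[-11,-0.5,0],"turn":[0,0,0]}
    - {"claw":0.5,"xyz":[-13,-0.5,0],"turn":[0,0,0]}
    - {"claw":0.5,"xyz":[-13,-0.5,0],"turn":[0,0,0]}

```text
clock: 8.78
eef_pos: [0.5113, -0.0427, 0.2482]
tool_rot: [-3.139, 0.003, 1.433]
wrist_force: [0.3, -0.4, -0.8]
finger_gap: 0.0459
grip_force: 0.0
```

```bash
python3 chk.py
python3 - <<'E'
from h import *
im,K,M=cam("wrist"); np.savez('w3.npz',im=im,K=K,M=M)
for t in ["bar"]:
  for r in finder.outline_of(t,"wrist")[:2]: print(t,r["confidence"],r["rect"]); 
o=im.copy()
save(cv2.resize(o,(784,588),interpolation=2),'w3.png')
print(proj([[.5318,.061,.083]],K,M),np.linalg.inv(M)[:3,3])
E
```

```text
8.7833 [ 1.06  0.6  -1.38  1.86  0.63  1.23 -0.67] [ 0.5113 -0.0427  0.2482] [-3.139e+00  3.000e-03  1.433e+00] [ 0.3 -0.4 -0.8] 0.04588636005414899 0.0
r,ang,yaw deg 0.1057 -101.2 82.1
bar 0.9 [283.1, 148.4, 19.3, 115.2]
bar 0.18 [280.8, 126.4, 422.7, 249.1]
[[285.00395833  59.54690336]] [0.5224754  0.03200925 0.39117531]
```

View pics/w3.png

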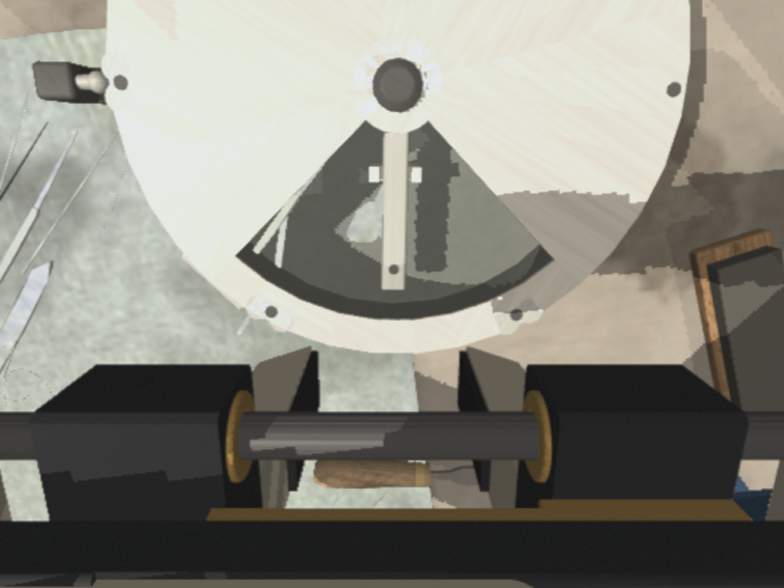

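```bash
cat > bar.py <<'E'
from h import *
def meas(near,far,K,M,z=.054):
    a,b=onz(np.array(near),z,K,M),onz(np.array(far),z,K,M); d=(b-a)[:2]; return a,b,np.degrees(np.arctan2(d[1],d[0]))
E
python3 - <<'E'
from bar import *
z=np.load('w3.npz');K,M=z['K'],z['M']
a,b,t=meas((392.5/1.4,289/1.4),(395/1.4,133/1.4),K,M); print(a,b,t)
L=onz(np.array([237,255])/1.4,.083,K,M);R=onz(np.array([553,258])/1.4,.083,K,M)
c=np.array([.5318,.061]); print([ (np.hypot(*(p[:2]-c)),np.degrees(np.arctan2(*(p[:2]-c)[::-1]))) for p in (L,R,a)])
# triangulate near end with scene picture: end of top face approx (660,225)/5.9
s=np.load('s3.npz'); o1,d1=ray(np.array([392.5,289])/1.4,K,M); o2,d2=ray((185+658/5.9,180+225/5.9),s['K'],s['M'])
x=np.linalg.lstsq(np.c_[d1,-d2],o2-o1,rcond=None)[0]; print(o1+d1*x[0],o2+d2*x[1])
m=[r for r in finder.outline_of("bar","wrist")][0]["region"]; q=np.argwhere(m); 
for row in range(q[:,0].min(),q[:,0].max()+1,12):
    k=q[q[:,0]==row][:,1]; print(row,k.min(),k.max(),end='; ')
print(q[:,0].min(),q[:,0].max())
E
```

```text
[ 0.5114011 -0.0635073  0.054    ] [0.52646141 0.03568272 0.054     ] 81.36655580085402
[(np.float64(0.13702558175667884), np.float64(-143.06301056525396)), (np.float64(0.13569997700591468), np.float64(-54.32772761722302)), (np.float64(0.1261672779552767), np.float64(-99.30450288349634))]
[ 0.51128767 -0.06448564  0.05054641] [ 0.51139751 -0.0636042   0.0502931 ]
94 275 276; 106 274 291; 118 274 291; 130 274 291; 142 274 290; 154 273 290; 166 274 290; 178 274 289; 190 273 289; 202 273 289; 94 206
```

Emit:
step_arm:
  increments:
    - {"claw":0.5,"xyz":[0.1,0.3,2],"turn":[0,0,0.7]}
    - {"claw":0.5,"xyz":[0.1,0.3,5],"turn":[0,0,0.7]}
    - {"claw":0.5,"xyz":[0.1,0.3,8],"turn":[0,0,0.7]}
    - {"claw":0.5,"xyz":[0.1,0.3,9.5],"turn":[0,0,0.7]}
    - {"claw":0.5,"xyz":[0.1,0.3,10],"turn":[0,0,0.7]}
    - {"claw":0.5,"xyz":[0.1,0.3,10],"turn":[0,0,0.7]}
    - {"claw":0.5,"xyz":[0.1,0.3,10],"turn":[0,0,0.7]}

```text
clock: 9.52
eef_pos: [0.5162, -0.0351, 0.1503]
tool_rot: [3.14, -0.001, 1.43]
wrist_force: [-0.2, -0.3, 0.1]
finger_gap: 0.0459
grip_force: 0.0
```

```bash
python3 chk.py
python3 - <<'E'
from bar import *
s=status.sense();T=Ro.from_euler('xyz',s["tool_rot"]).as_matrix()
im,K,M=cam("wrist"); np.savez('w4.npz',im=im,K=K,M=M); save(im,'w4.png')
z=np.load('w3.npz')
for r in finder.outline_of("bar","wrist")[:1]:
    q=np.argwhere(r["region"]); lo,hi=q[:,0].min(),q[:,0].max(); print(r["confidence"],lo,hi)
    mid=lambda row:(q[q[:,0]==row][:,1].mean(),row+.5)
    n=(mid(hi-4)[0],hi+1); f=mid(lo+15); print(n,f)
    print(meas(n,f,K,M))
    o1,d1=ray((281.3,207),z['K'],z['M']); o2,d2=ray(n,K,M); x=np.linalg.lstsq(np.c_[d1,-d2],o2-o1,rcond=None)[0]; print(o1+d1*x[0],o2+d2*x[1])
print((T.T@(np.array([.5147,-.0417,.042])-s["eef_pos"])*100).round(2))
E
```

```text
9.5167 [ 0.94  0.7  -1.23  1.95  0.76  1.07 -0.78] [ 0.5162 -0.0351  0.1503] [ 3.14e+00 -1.00e-03  1.43e+00] [-0.2 -0.3  0.1] 0.045850265706249026 0.0
r,ang,yaw deg 0.0974 -99.2 81.9
0.96 107 257
(np.float64(276.5), np.int64(258)) (np.float64(277.0), np.float64(122.5))
(array([ 0.51204067, -0.06446672,  0.054     ]), array([0.5253009 , 0.02651236, 0.054     ]), np.float64(81.70750935258529))
[ 0.51226848 -0.06358903  0.05608144] [ 0.51217045 -0.06356773  0.05607835]
[-0.68 -0.07 10.83]
```

View pics/w4.png

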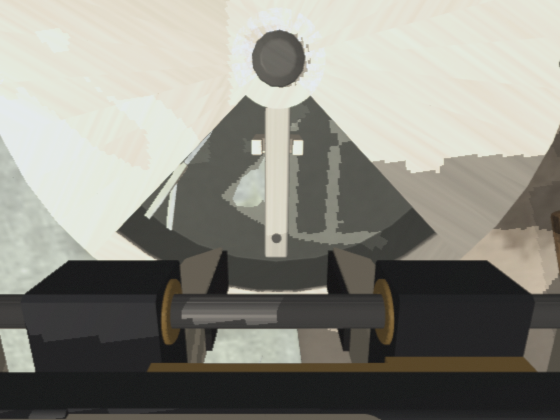

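Emit:
step_arm:
  increments:
    - {"claw":0.5,"xyz":[-0.7,-0.05,2],"turn":[0,0,0]}
    - {"claw":0.5,"xyz":[-0.7,-0.05,5],"turn":[0,0,0]}
    - {"claw":0.5,"xyz":[-0.7,-0.05,8],"turn":[0,0,0]}
    - {"claw":0.5,"xyz":[-0.7,-0.05,9.8],"turn":[0,0,0]}
    - {"claw":0.5,"xyz":[-0.7,-0.05,10.7],"turn":[0,0,0]}
    - {"claw":0.5,"xyz":[-0.7,-0.05,10.7],"turn":[0,0,0]}
    - {"claw":0.5,"xyz":[-0.7,-0.05,10.7],"turn":[0,0,0]}

```text
clock: 10.2
eef_pos: [0.5148, -0.043, 0.0432]
tool_rot: [3.14, -0.001, 1.428]
wrist_force: [0.2, 0.1, 0.3]
finger_gap: 0.046
grip_force: 0.0
```

```bash
python3 chk.py
python3 - <<'E'
from bar import *
im,K,M=cam("wrist"); save(im,'w5.png')
print(proj([[.512,-.064,.054],[.5152,-.042,.054]],K,M))
E
```

```text
10.2 [ 0.83  0.83 -1.06  2.    0.95  0.91 -0.89] [ 0.5148 -0.043   0.0432] [ 3.140e+00 -1.000e-03  1.428e+00] [0.2 0.1 0.3] 0.04595628701377137 0.0
r,ang,yaw deg 0.1053 -99.3 81.8
[[276.7172461  343.89697513]
 [276.81068371 295.66438995]]
```

Centred with no contact; close on the bar.

Emit:
step_arm:
  increments:
    - {"claw":1,"xyz":[0,0,0],"turn":[0,0,0]}
    - {"claw":1,"xyz":[0,0,0],"turn":[0,0,0]}
    - {"claw":1,"xyz":[0,0,0],"turn":[0,0,0]}
    - {"claw":1,"xyz":[0,0,0],"turn":[0,0,0]}
    - {"claw":1,"xyz":[0,0,0],"turn":[0,0,0]}
    - {"claw":1,"xyz":[0,0,0],"turn":[0,0,0]}

```text
clock: 10.75
eef_pos: [0.5141, -0.0434, 0.0424]
tool_rot: [3.141, 0.0, 1.428]
wrist_force: [-0.6, -0.2, 1.2]
finger_gap: 0.0157
grip_force: 30.0
```

```bash
python3 chk.py
```

```text
10.75 [ 0.83  0.83 -1.05  2.    0.95  0.91 -0.89] [ 0.5141 -0.0434  0.0424] [3.141 0.    1.428] [-0.6 -0.2  1.2] 0.015650005872283105 29.971649944782257
r,ang,yaw deg 0.1058 -99.6 81.8
```

Emit:
step_arm:
  increments:
    - {"claw":0.7,"xyz":[0,0,0],"turn":[0,0,0]}
    - {"claw":0.7,"xyz":[0,0,0],"turn":[0,0,0]}
    - {"claw":0.7,"xyz":[0,0,-0.5],"turn":[0,0,0]}
    - {"claw":0.7,"xyz":[0,0,-0.5],"turn":[0,0,0]}
    - {"claw":1,"xyz":[0,0,-0.5],"turn":[0,0,0]}
    - {"claw":1,"xyz":[0,0,-0.5],"turn":[0,0,0]}
    - {"claw":1,"xyz":[0,0,-0.5],"turn":[0,0,0]}
    - {"claw":1,"xyz":[0,0,-0.5],"turn":[0,0,0]}

```text
clock: 11.42
eef_pos: [0.514, -0.0433, 0.0472]
tool_rot: [3.141, 0.0, 1.428]
wrist_force: [-0.0, -1.1, 1.4]
finger_gap: 0.0159
grip_force: 30.0
```

```bash
python3 chk.py
python3 - <<'E'
import numpy as np
# tilt table in tool axes (x toward +drum y, z down); TCP rel to pivot (20, bar bottom)
for a in (0,3,6,9,12,15,18,19.5):
    r=np.radians(a); dy,dz=-119,7.2
    y=dy*np.cos(r)+dz*np.sin(r); z=-dy*np.sin(r)+dz*np.cos(r)
    print(a,(y-dy).round(1),(-(z-dz)-3).round(1))
E
```

```text
11.4167 [ 0.84  0.82 -1.06  2.    0.94  0.92 -0.88] [ 0.514  -0.0433  0.0472] [3.141 0.    1.428] [-0.  -1.1  1.4] 0.015879633362149925 29.989777207374573
r,ang,yaw deg 0.1058 -99.7 81.8
0 0.0 -3.0
3 0.5 -9.2
6 1.4 -15.4
9 2.6 -21.5
12 4.1 -27.6
15 5.9 -33.6
18 8.0 -39.4
19.5 9.2 -42.3
```

Emit:
step_arm:
  increments:
    - {"claw":1,"xyz":[0,0,-0.3],"turn":[0,0,0]}
    - {"claw":1,"xyz":[0.05,0,-0.92],"turn":[0,-3,0]}
    - {"claw":1,"xyz":[0.14,0,-1.54],"turn":[0,-6,0]}
    - {"claw":1,"xyz":[0.26,0,-2.15],"turn":[0,-9,0]}
    - {"claw":1,"xyz":[0.41,0,-2.76],"turn":[0,-12,0]}
    - {"claw":1,"xyz":[0.41,0,-2.76],"turn":[0,-12,0]}

```text
clock: 11.92
eef_pos: [0.5153, -0.0359, 0.076]
tool_rot: [3.14, 0.209, 1.433]
wrist_force: [0.3, 1.6, -1.5]
finger_gap: 0.0158
grip_force: 30.0
```

```bash
cat > bs.py <<'E'
from h import *
import sys
# drum-frame TCP and tilt, and bar slab clearances assuming rigid grip
s=status.sense(); R=Ro.from_euler('xyz',s["tool_rot"]).as_matrix()
e=np.array([.512,-.064]); u=np.array([np.cos(np.radians(81.7)),np.sin(np.radians(81.7))])
y=((s["eef_pos"][:2]-e)@u-.12)*1e3; x=((s["eef_pos"][:2]-e)@[u[1],-u[0]])*1e3; z=s["eef_pos"][2]*1e3
tl=np.degrees(np.arcsin(R[2,0]*-1)); print("t",s["clock"],"x y z tilt",np.round([x,y,z,tl],1),"yaw",np.degrees(np.arctan2(R[1,1],R[0,1])).round(1)+90,"F",s["wrist_force"].round(1),"M",s["moment"].round(2),"gap",round(s["finger_gap"],4),round(s["grip_force"],1),"q",s["qpos"].round(2))
E
python3 bs.py
```

```text
t 11.9167 x y z tilt [ -0.8 -91.7  76.   12. ] yaw 82.1 F [ 0.3  1.6 -1.5] M [ 0.22 -0.12  0.  ] gap 0.0158 30.0 q [ 0.65  0.75 -1.01  1.97  0.97  1.08 -1.02]
```

Emit:
step_arm:
  increments:
    - {"claw":1,"xyz":[-0.05,0.05,-0.55],"turn":[0,-3,0]}
    - {"claw":1,"xyz":[-0.08,0.05,-1.0],"turn":[0,-6,0]}
    - {"claw":1,"xyz":[-0.1,0.05,-1.35],"turn":[0,-7.5,0]}
    - {"claw":1,"xyz":[-0.1,0.05,-1.35],"turn":[0,-7.5,0]}

```text
clock: 12.25
eef_pos: [0.5158, -0.0356, 0.0884]
tool_rot: [3.141, 0.339, 1.431]
wrist_force: [-0.2, 1.5, -0.3]
finger_gap: 0.0155
grip_force: 30.0
```

```bash
python3 bs.py
cat > slip.py <<'E'
from h import *
# compare outline with predicted bar outline for in-hand slip angle b (deg, + = far end sags)
def corners(b,s,back=.021):
    R=Ro.from_euler('xyz',s["tool_rot"]).as_matrix(); B=Ro.from_euler('y',-b,degrees=True).as_matrix()
    P=np.array([[x,y,z] for x in (-back,.23-back) for y in (-.008,.008) for z in (-.0068,.0072)])
    return s["eef_pos"]+(P@B.T)@R.T
for n in ("scene","top","wrist"):
    s=status.sense(); im,K,M=cam(n); np.savez('sl_'+n+'.npz',im=im,K=K,M=M)
    for r in finder.outline_of("bar",n)[:1]:
        q=np.argwhere(r["region"])[:,::-1].astype(np.float32); c=q.mean(0); w,v=np.linalg.eigh(np.cov((q-c).T)); e=v[:,1]
        print(n,round(float(r["confidence"]),2),len(q),"rect",np.round(r["rect"]),"c",c.round(1),"axis",np.degrees(np.arctan(e[1]/e[0])).round(1))
    for b in (-8,0,8):
        p=proj(corners(b,s),K,M); a,f=p[:4].mean(0),p[4:].mean(0); d=f-a
        print("  b",b,"near",a.round(1),"far",f.round(1),"axis",np.degrees(np.arctan(d[1]/d[0])).round(1))
E
python3 slip.py
```

```text
t 12.25 x y z tilt [ -0.4 -91.4  88.4  19.4] yaw 82.0 F [-0.2  1.5 -0.3] M [ 0.78 -0.18  0.05] gap 0.0155 30.0 q [ 0.53  0.74 -0.96  1.94  0.99  1.19 -1.09]
  b -8 near [294.2 206.6] far [212.6 227.8] axis -14.6
  b 0 near [294.  205.8] far [216.1 235.1] axis -20.6
  b 8 near [293.6 205.1] far [220.8 241.8] axis -26.8
top 0.57 682 rect [186. 225.  31.  20.] c [185.6 222.6] axis 0.2
  b -8 near [307.2 213. ] far [235.5 204.8] axis 6.5
  b 0 near [307.  212.9] far [238.8 205.8] axis 5.9
  b 8 near [306.7 212.8] far [243.1 207. ] axis 5.2
wrist 0.65 7599 rect [279. 222.  44. 225.] c [277.2 204.2] axis 89.9
  b -8 near [276.2 324.4] far [ 275.5 -598.8] axis 90.0
  b 0 near [276.2 328.7] far [ 276.  -415.1] axis 90.0
  b 8 near [276.1 332.2] far [ 276.2 -294.6] axis -90.0
```

Emit:
step_arm:
  increments:
    - {"claw":1,"xyz":[-0.07,0,-0.2],"turn":[0,0,0]}
    - {"claw":1,"xyz":[-0.07,0,-0.2],"turn":[0,0,0]}
    - {"claw":1,"xyz":[-0.07,0,-0.2],"turn":[0,0,0]}

```text
clock: 12.8
eef_pos: [0.515, -0.0384, 0.0903]
tool_rot: [-3.141, 0.341, 1.427]
wrist_force: [-0.1, 0.6, 0.4]
finger_gap: 0.0158
grip_force: 30.0
```

```bash
python3 bs.py
python3 - <<'E'
from h import *
z=np.load('sl_scene.npz'); g=cv2.cvtColor(z['im'],cv2.COLOR_RGB2GRAY)
print("rows 200..240, cols 225..305 step"); 
for r in range(198,240,2): print(r,' '.join('%3d'%v for v in g[r,226:306:3]))
E
```

```text
t 12.8 x y z tilt [ -0.7 -94.3  90.3  19.6] yaw 81.8 F [-0.1  0.6  0.4] M [ 0.48 -0.14  0.01] gap 0.0158 30.0 q [ 0.54  0.74 -0.96  1.94  0.99  1.19 -1.09]
rows 200..240, cols 225..305 step
198 201 200 201 199 196 199 203 204 204 121 126 123 125 127  26 121  59  40  43  47  53  49  44  80 204 204 147
200 203 200 200 202 200 199 207 203 205 123 125 122 123 129  33  40  46  45  46  47  46  42  58  56 207 202 200
202 201 205 200 200 203 200 202 202 207 119 122 121 124 122  49  43  45  42  49  44  50  59  52  41 180 200 203
204 198 198 197 202 202 198 200 207 194 174 171 177 127  72  59  46  44  47  47  46  50  48  37  97 114 202 202
206 205 201 196 197 200 202 200 191 185 183 186 188  80  68  48  50  49  54  48  44  36  81 150 162 119 195 202
208 205 205 204 200 198 188 180 191 194 199 190 130  68  68  48  54  48  53  38  50 152 170 139  66 169 177 202
210 202 202 200 203 190 185 190 178  85  88 172 144  64  68  55  48  42  44  96 167 141 155 171 157 175 110 202
212 201 197 199 194 184 184 196 112  77  77  96 191  63  68 104  41  86 160 151 159 167 171 171 155  83  67 205
214 200 200 19
[... 741 characters left out ...]
  66 106 117 117  64 209 176
228 201 195 197 198 199 185 183 184 183 184 182 178 183 185 185 188 183 206 202 124  64 110 115 144 132 207 188
230 201 196 202 201 198 188 187 180 183 181 179 176 184 185 183 181 196 205 205 210 184 175 179 134 194 201 207
232 197 199 200 197 194 181 181 183 182 184 179 181 177 188 183 185 185 202 204 203 206 197 130 161 201 197 207
234 197 200 198 196 178 183 181 184 183 180 185 179 179 184 188 185 186 203 200 207 202 203 199 201 196 202 130
236 197 199 191 181 180 184 182 180 182 182 181 180 182 181 186 189 185 200 200 201 206 205 205 204 201 200  74
238 201 199 183 179 183 181 180 181 181 182 179 181 180 179 184 185 192 204 199 201 200 205 206 206 210 112  93
```

Emit:
step_arm:
  increments:
    - {"claw":1,"xyz":[-0.4,0,-0.15],"turn":[0,0,0]}
    - {"claw":1,"xyz":[-1,0.05,-0.15],"turn":[0,0,0]}
    - {"claw":1,"xyz":[-1.8,0.05,-0.15],"turn":[0,0,0]}
    - {"claw":1,"xyz":[-2.6,0.05,-0.15],"turn":[0,0,0]}
    - {"claw":1,"xyz":[-3,0.05,-0.15],"turn":[0,0,0]}
    - {"claw":1,"xyz":[-3,0.05,-0.15],"turn":[0,0,0]}

```text
clock: 13.3
eef_pos: [0.5116, -0.0671, 0.1021]
tool_rot: [3.141, 0.342, 1.425]
wrist_force: [0.3, 0.4, -0.8]
finger_gap: 0.0155
grip_force: 30.0
```

```bash
python3 bs.py; python3 slip.py
```

```text
t 13.3 x y z tilt [ 1.000e-01 -1.231e+02  1.021e+02  1.960e+01] yaw 81.7 F [ 0.3  0.4 -0.8] M [ 0.41 -0.18  0.  ] gap 0.0155 30.0 q [ 0.6   0.71 -0.97  1.96  0.98  1.18 -1.03]
scene 0.69 5715 rect [252. 217. 118.  78.] c [242.7 219.3] axis 13.4
  b -8 near [305.8 201.5] far [224.  222.6] axis -14.5
  b 0 near [305.6 200.7] far [227.4 230. ] axis -20.6
  b 8 near [305.2 199.9] far [232.  236.8] axis -26.7
top 0.46 916 rect [337. 133.  49.  30.] c [335.7 131.9] axis -11.8
  b -8 near [316.9 213.7] far [244.2 205.3] axis 6.6
  b 0 near [316.7 213.6] far [247.4 206.4] axis 6.0
  b 8 near [316.3 213.5] far [251.7 207.6] axis 5.3
wrist 0.56 12274 rect [279. 172.  50. 327.] c [277.3 150. ] axis 89.9
  b -8 near [276.2 324.4] far [ 275.5 -598.8] axis 90.0
  b 0 near [276.2 328.7] far [ 276.  -415.1] axis 90.0
  b 8 near [276.1 332.2] far [ 276.2 -294.5] axis -90.0
```

Emit:
step_arm:
  increments:
    - {"claw":1,"xyz":[-0.6,0,0],"turn":[0,0,0]}
    - {"claw":1,"xyz":[-1.4,0,0],"turn":[0,0,0]}
    - {"claw":1,"xyz":[-2.3,0,0],"turn":[0,0,0]}
    - {"claw":1,"xyz":[-3.2,0,0],"turn":[0,0,0]}
    - {"claw":1,"xyz":[-4.1,0,0],"turn":[0,0,0]}
    - {"claw":1,"xyz":[-4.7,0,0],"turn":[0,0,0]}
    - {"claw":1,"xyz":[-5,0,0],"turn":[0,0,0]}
    - {"claw":1,"xyz":[-5,0,0],"turn":[0,0,0]}

```text
clock: 14.27
eef_pos: [0.505, -0.113, 0.1187]
tool_rot: [3.141, 0.341, 1.426]
wrist_force: [0.1, 0.3, -2.0]
finger_gap: 0.0156
grip_force: 30.0
```

```bash
python3 bs.py
```

```text
t 14.2667 x y z tilt [ 1.000e-01 -1.695e+02  1.187e+02  1.950e+01] yaw 81.7 F [ 0.1  0.3 -2. ] M [ 0.31 -0.12 -0.01] gap 0.0156 30.0 q [ 0.71  0.66 -0.99  1.97  0.97  1.17 -0.94]
```

Emit:
step_arm:
  increments:
    - {"claw":1,"xyz":[-0.8,0,0],"turn":[0,0,0]}
    - {"claw":1,"xyz":[-1.8,0,0],"turn":[0,0,0]}
    - {"claw":1,"xyz":[-3,0,0],"turn":[0,0,0]}
    - {"claw":1,"xyz":[-4.2,0,0],"turn":[0,0,0]}
    - {"claw":1,"xyz":[-5.4,0,0],"turn":[0,0,0]}
    - {"claw":1,"xyz":[-6.6,0,0],"turn":[0,0,0]}
    - {"claw":1,"xyz":[-7.5,0,0],"turn":[0,0,0]}
    - {"claw":1,"xyz":[-7.5,0,0],"turn":[0,0,0]}

```text
clock: 14.93
eef_pos: [0.4946, -0.1844, 0.1441]
tool_rot: [3.141, 0.342, 1.425]
wrist_force: [0.2, -0.8, -1.6]
finger_gap: 0.0155
grip_force: 30.0
```

```bash
python3 bs.py; python3 slip.py
python3 - <<'E'
from h import *
z=np.load('sl_scene.npz'); g=cv2.cvtColor(z['im'],cv2.COLOR_RGB2GRAY)
for r in range(180,232,2): print(r,' '.join('%3d'%v for v in g[r,247:334:3]))
E
```

```text
t 14.9333 x y z tilt [ 2.000e-01 -2.416e+02  1.441e+02  1.960e+01] yaw 81.6 F [ 0.2 -0.8 -1.6] M [ 0.36 -0.18  0.02] gap 0.0155 30.0 q [ 0.87  0.61 -1.01  1.97  0.95  1.15 -0.78]
scene 0.74 389 rect [300. 202.  61.  29.] c [299.4 202.4] axis -20.5
  b -8 near [349.5 185.1] far [267.  206.4] axis -14.5
  b 0 near [349.3 184.3] far [269.9 214.1] axis -20.6
  b 8 near [349.  183.5] far [274.  221.1] axis -26.6
top 0.65 52 rect [321. 214.  74.  10.] c [295.9 211.1] axis 5.6
  b -8 near [357.4 217.9] far [281.5 209.2] axis 6.6
  b 0 near [357.3 217.9] far [284.1 210.2] axis 6.0
  b 8 near [357.  217.7] far [287.9 211.3] axis 5.3
wrist 0.58 12851 rect [276. 168.  50. 336.] c [277.3 143.9] axis 90.0
  b -8 near [276.2 324.4] far [ 275.5 -598.8] axis 90.0
  b 0 near [276.2 328.7] far [ 275.9 -415.1] axis 90.0
  b 8 near [276.1 332.2] far [ 276.2 -294.6] axis -90.0
180 202 204 203 205 202 196 191 187 134  67  73  73  74  67  75  71  83  84  92 100 100  95  99  99  96  99  79  43  47
182 207 201 203 200 199 196 202 203 201 186 175  69  63  71  82  85  90 100  98 100 100  98  96  99  96  96  96
[... 2188 characters left out ...]
 203 206 171 163 128  67  64  68 105 102 114 118 118  65  80 197 201 176 143  97  94  93  97  96  93
222 206 202 203 199 202 209 210 203 162  63 103 115 114 117 115 116 113  69 133 187 194 161 158  97  96  95  89  92 119
224 203 205 203 197 206 207 209 209 206 151 110 117 114 114 114 116 115  62 175 186 184 154 153  95  97 147 165 179 181
226 204 204 204 196 201 203 205 208 208 209 173 113 112 113 114 116 118  68 194 154 193 145 161 165 166 166 171 171 180
228 202 205 201 200 201 202 206 205 206 209 207 188 142 115 115 117 145 122 186 179 178 160 164 163 156 162 174 168 171
230 202 203 202 200 195 203 207 202 202 206 206 187 189 171 176 183 138 175 184 190 161 147 152 148 142 145 159 170 173
```

Emit:
step_arm:
  increments:
    - {"claw":1,"xyz":[-0.4,0,-0.7],"turn":[0,0,0]}
    - {"claw":1,"xyz":[-1,0,-2],"turn":[0,0,0]}
    - {"claw":1,"xyz":[-1.7,0,-3.7],"turn":[0,0,0]}
    - {"claw":1,"xyz":[-2.4,0,-5.6],"turn":[0,0,0]}
    - {"claw":1,"xyz":[-3,0,-7.4],"turn":[0,0,0]}
    - {"claw":1,"xyz":[-3.5,0,-8.8],"turn":[0,0,0]}
    - {"claw":1,"xyz":[-3.6,0,-9.8],"turn":[0,0,0]}
    - {"claw":1,"xyz":[-3.6,0,-10],"turn":[0,0,0]}

```text
clock: 15.9
eef_pos: [0.496, -0.1816, 0.2517]
tool_rot: [3.138, 0.341, 1.427]
wrist_force: [0.3, 0.9, -0.6]
finger_gap: 0.0153
grip_force: 30.0
```

Emit:
step_arm:
  increments:
    - {"claw":1,"xyz":[0,0,0],"turn":[0,0,0]}
    - {"claw":1,"xyz":[0,0,0],"turn":[0,0,0]}
    - {"claw":1,"xyz":[0,0,0],"turn":[0,0,0]}
    - {"claw":1,"xyz":[0,0,0],"turn":[0,0,0]}
    - {"claw":1,"xyz":[0,0,0],"turn":[0,0,0]}
    - {"claw":1,"xyz":[0,0,0],"turn":[0,0,0]}

```text
clock: 16.4
eef_pos: [0.4947, -0.1822, 0.2492]
tool_rot: [-3.141, 0.34, 1.428]
wrist_force: [0.2, 0.3, -1.2]
finger_gap: 0.0155
grip_force: 30.0
```

```bash
python3 bs.py; python3 slip.py
python3 - <<'E'
from h import *
# lid window symmetric about drum -y? edge check in the top view: dark/bright transitions on circle r=.10 at z=.083
z=np.load('sl_top.npz'); g=cv2.cvtColor(z['im'],cv2.COLOR_RGB2GRAY)
a=np.arange(-165,-20,4); P=[[.5318+.115*np.cos(np.radians(t)),.061+.115*np.sin(np.radians(t)),.083] for t in a]
print([(int(t),int(g[int(round(v)),int(round(u))])) for t,(u,v) in zip(a,proj(P,z['K'],z['M']))])
E
```

```text
t 16.4 x y z tilt [  -0.  -239.4  249.2   19.5] yaw 81.8 F [ 0.2  0.3 -1.2] M [ 0.33 -0.13  0.  ] gap 0.0155 30.0 q [ 0.97  0.46 -1.13  1.88  0.79  1.27 -0.6 ]
scene 0.63 519 rect [303. 171.  72.  30.] c [300.7 170.8] axis -20.4
  b -8 near [352.5 152.6] far [266.2 174.9] axis -14.5
  b 0 near [352.3 151.7] far [269.1 183.4] axis -20.9
  b 8 near [352.  150.8] far [273.5 191.1] axis -27.1
top 0.45 63 rect [290. 207.  12.   5.] c [288.7 207.8] axis 9.0
  b -8 near [362.4 215.6] far [281.  206.4] axis 6.4
  b 0 near [362.3 215.5] far [283.8 207.5] axis 5.8
  b 8 near [362.  215.4] far [287.8 208.8] axis 5.1
wrist 0.8 12815 rect [278. 167.  51. 334.] c [277.4 143.5] axis 89.9
  b -8 near [276.2 324.4] far [ 275.5 -598.8] axis 90.0
  b 0 near [276.2 328.7] far [ 275.9 -415.1] axis 90.0
  b 8 near [276.1 332.2] far [ 276.2 -294.5] axis -90.0
[(-165, 208), (-161, 207), (-157, 205), (-153, 208), (-149, 207), (-145, 209), (-141, 121), (-137, 112), (-133, 114), (-129, 112), (-125, 111), (-121, 110), (-117, 109), (-113, 197), (-109, 197), (-105, 195), (-101, 188), (-97, 164), (-93, 170), (-89, 166), (-85, 206), (-81, 202), (-77, 197), (-73, 191), (-69, 183), (-65, 169), (-61, 157), (-57, 136), (-53, 132), (-49, 159), (-45, 205), (-41, 202), (-37, 203), (-33, 206), (-29, 206), (-25, 202), (-21, 205)]
```

```bash
python3 -c "
from plant import env; print(env.sign_off())"
```

```text
the job is handed in; nothing more can be done
None
```

The lid is at its last counter-clockwise stop. The bar was drawn out through the window, with light measured wrist forces throughout. The gripper holds it still, tilted about 20°, with its lowest point about 9 cm above the lid's top, and the job was handed in just over 16 s into the 48 s limit; I did not re-measure the loose things afterwards, and sign-off returned no verdict.

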